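Feed a glued vent clip into the bench clamp and hold it clamped

ROBOT

A 6-joint arm with a two-finger parallel gripper is mounted at the origin on the work surface. World frame = base frame: x ahead of the robot, y to its left, z up, the work surface at z = 0. Lengths are in m, angles in degrees, forces in N, time in s.
With the tool pointing down it reaches from about 0.3 to 0.875 m from the base axis. Payload 6.4 kg.
Tool frame: the origin (TCP) lies at the very end of the fingers, on their centre line; the grasp point (between the pads) lies grip_depth behind it (grip_depth is the distance from the TCP to the grasp point, in m); z points along the fingers, y is the line along which they close (so a half turn about z gives the same grasp; the last joint's range is limited). The gripper opens to 88 mm and grips with 3 to 60 N. Pads are 18 mm wide; open, the fingers measure 123 mm over their backs; the gripper's body (75 mm by 187 mm) begins 45 mm behind the grasp point.
Start: joints at [57.68, 10.359, 92.074, -0, 77.567, -11.82], TCP at [0.201, 0.539, 0.239] pointing down, gripper open.
Joint ranges: [-171.53, 171.53], [-51.25, 118.39], [17.06, 147.69], [-65.23, 245.23], [0, 150.52], [-178.68, 178.68]. Speed limits (degrees/s): [147.25, 147.25, 172.46, 180, 180, 180].

INTERFACE

Orientations are given as [roll, pitch, yaw] about the fixed x, y, z axes, in that order (R = Rz(yaw) Ry(pitch) Rx(roll)).
In Python, from rig import get_state, get_image, calibration, close_job, grip_depth gives the robot as it stands.
- The arm moves only by the tool drive_tool, never from a script. Its argument "motion" is text: rows parted by semicolons, each of 7 numbers parted by spaces: the shift along the tool's x, y, z as a fraction of full scale, then the turn, a rotation vector about the tool's x, y, z as a fraction of full scale, then the opening, from -1 (shut) to 1 (fully open). A call has 1 to 8 rows; each row shifts and turns the commanded pose from where the row before left it, along the tool's axes as they then stand; what a row does not reach is not made up. Full scale, the value 1, is 120 mm for a shift and 30 degrees for a turn. A row lasts 1/10 s, in which the tool goes at most 50 mm and 8.59 degrees, less where a joint would pass 70% of its speed; a pose out of reach is approached as far as the arm can. A call with a number of a shift or a turn outside -1 to 1 is refused whole. A call with a gripper value outside its range is refused whole. The fingers move at their own pace and stop on an object; "squeeze" is the grip in N (left out, the last holds). Time passes only in rows, so rows that do not move let the fingers close. It gives the time, the measured TCP pose, the force, the opening and the grip force at its end, in the units of the state.
- get_state(): the state, without advancing time (a new reading comes with each control period).
- get_image(name): name is "side" or "top" or "wrist"; returns the picture (400x640x3 uint8, blue, green, red); there is no depth.
- calibration(name): a dict with "fx", "fy", "cx", "cy" (pixels), "extrinsics" (4x4, takes a point from camera to world coordinates); the wrist camera has in their place "mount" (4x4, takes a point from camera to tool coordinates, whose origin is the TCP and whose axes are the flange's). Camera axes: x right, y up, looking along -z (the intrinsics and any distortion apply to the point x, -y, -z); pixel columns grow to the right and rows downward; lengths in m; the calibration is good to about 2 mm. A picture is of the moment at which its call begins: read the wrist's pose just before it. calibration takes no time and is no camera call.
- close_job(): hands the job in; it is judged then, once.
The state is a dict: "clock": time; "joints": joint angles; "qd": joint speeds; "joint_efforts": joint torques, N m; "position": TCP position; "tool_rot": TCP orientation; "wrist_force": force on the tool from outside, world axes, zero at the start; "torque": the same for the moment, N m; "width": opening from 0.0 (shut) to 1.0 (fully open); "finger_force": force on a finger pad.
Only numpy, scipy, OpenCV 4.12 (cv2) and the standard library are available. Lean on these libraries where they do the work, as an engineer would, in place of code of your own. Each camera call takes 0.05 s, during which the arm holds its last target. There are 200 camera calls.

TASK

The sky blue vent clip waiting in the bench clamp's feed channel has just been glued, so keep the gripper off it: push the yellow feed knob fully home so that the clip slides in front of the anvil, then let the knob spring back. Pump the orange-topped ratchet trigger until the jaw's sprung rubber nose meets the clip and is pressed about halfway in, never nearly all the way in, which would crush the joint. Finish still holding the trigger there so that the clip stays clamped, moving the jaw only with the trigger and leaving the bell, key tag, spare clip and grommet stand where they are.

Things in the scene. Friction and masses are not known exactly. Their poses are not given: they have to be found in the camera images.
- clamp: Bench clamp bolted to the counter: grey base plate 100 mm (x) by 290 mm (y), 12 mm thick, with red housing, steel rack bar and dark anvil. Origin: on the counter, x centre of the plate, which spans y -160 to +130 mm. z is up; +y is the way the jaw closes; +x (away from the robot) the way the feed pushes. Red housing: x +-31, y -152 to -48, top z 68 mm; rack bar tail to y = -204 mm.
- anvil (a point): Middle of the anvil's flat face, which looks to the clamp's -y, at x = 0, y = 100, z = 36 mm in the clamp's frame; anvil 60 mm wide, top 60 mm above the counter. A 14 mm high end stop stands at x = 22 mm in front of it.
- clip: The glued vent clip: sky blue block with a white glue seam, 36 (x) by 30 (y) by 30 mm (z), about 40 g, origin at the centre of its underside. Starts on the base plate in the feed channel (steel walls 16 mm high, 36 mm apart), near x = -46, y = 82.5 mm in the clamp's frame, axes near the clamp's. The feed takes it to about x = -4 mm, a few mm from the anvil face.
- feed (a joint): Slide of the feed plunger (m): 0 sprung back, 0.045 fully home (hard stop). Its spring needs about 1.2 N at the start, 6 N at the end, and returns it when let go. Steel rod with a yellow disc knob (32 mm diameter, 14 mm thick) at the robot's end and a pusher plate behind the clip; it runs in a bracket 46 mm high at x = -82 mm in the clamp's frame.
- feed_knob (a point): Centre of the yellow knob's flat outer face, the one to push, 32 mm above the counter; at rest at x = -145, y = 82.5 mm in the clamp's frame. Push it along the clamp's +x.
- trigger (a joint): Pump trigger angle (rad): 0 sprung back (leans 0.25 to the clamp's -y), 0.5 fully pulled (leans 0.25 to +y). A spring returns it (1 N at the grip, 2.5 N when pulled). Pulling drives the jaw by a ratchet, 44 mm per rad, less up to 6 mm lost motion a stroke. On the way back the jaw stays, held only by a 2.5 N brake: more clamp force lasts only while the trigger is held.
- trigger_grip (a point): Centre of the orange cross grip on top of the trigger: a round bar of 24 mm diameter and 34 mm length along the clamp's x, 100 mm from the pivot, about 152 mm above the counter. It can be pinched end to end from above or pushed towards +y.
- trigger_pivot (a point): Fixed pivot axis of the trigger (along the clamp's x): x = 0, y = -105, z = 55 mm in the clamp's frame. The grip moves in an upright arc of 100 mm radius about it.
- jaw (a joint): Travel of the red jaw block (32 mm wide, 53 mm high) towards the anvil (m), 0 to 0.078; starts from 0 to 0.025. With the nose not pressed in, the nose's face is at y = 12 mm + this travel in the clamp's frame; it meets a clip that lies against the anvil at a travel of 58 mm.
- nose (a joint): How far the jaw's sprung rubber nose is pressed in (m): 0 free, 0.016 fully in (hard stop). Spring 1 N per mm, so 0.008 is 8 N on the clip.
- nose_face (a point): Centre of the nose's front face (26 mm wide, 28 mm high), 32 mm above the counter.
- bell: Bystander: brass counter bell, 76 mm diameter, 56 mm high, origin at its underside.
- key_tag: Bystander: chrome key tag lying flat, 28 by 50 mm and 6 mm thick, with a ring at its +y end, origin under the plate's centre.
- spare_clip: Bystander: another sky blue vent clip on the counter beyond the clamp, same size, origin at its underside.
- grommet_stand: Bystander: steel stand with black rubber grommets on a post, foot 70 mm diameter, 86 mm high, origin at its underside.
There are look-alikes about, which are no part of the job. Leave any pink or red look-alike of the clip alone.

How it is judged:
By the outcome, as a careful person would: the job done as asked, in the order asked, and still so for the second after the job is handed in, while the arm keeps its last pose, push and grip.
It also fails if it takes over 72 s, if anything falls off the work surface, if the arm or the gripper's body presses on something with over 40 N, if the wrist force passes 120 N, or if a joint passes its speed limit or range.

## Working session

There is one attempt and no reset: what is moved stays moved. The work goes in short steps, Python scripts to look and compute and a tool call to move; the robot and the scene stay as the last step left them, time stands still between calls to the robot, and variables do not carry over. Pictures are saved under pics/ and viewed, at most 10 in all, crops included, and the job is handed in when it is done.

Besides the shell and the picture viewer there is one more tool, called after "Call:" as name(argument=value, ...) on one line, values as JSON. drive_tool: Moves the arm, as the interface text tells. Shift numbers are shares of 120 mm and turn numbers shares of 30 degrees, none past 1 either way. Its arguments: {"type":"object","properties":{"motion":{"type":"string"},"squeeze":{"type":"number"}},"required":["motion"]}

```bash
mkdir -p pics; ls
python3 - <<'E'
from rig import *
import cv2,numpy as np
s=get_state();print(s);print(grip_depth)
for n in("side","top","wrist"):
    im=get_image(n);cv2.imwrite(f"pics/{n}0.png",im)
    print(n,calibration(n))
E
```

```text
pics
{'clock': 0.0, 'joints': array([ 5.76785598e+01,  1.04017738e+01,  9.21317445e+01, -2.08493568e-03,
        7.75691774e+01, -1.18213490e+01]), 'qd': array([-0.03305083,  0.01588264,  0.01440472, -0.07738258, -0.03606623,
        0.00295698]), 'joint_efforts': array([-2.47180775e-03, -4.33853710e+01, -3.41853654e+01,  7.01504177e-02,
        3.84568004e-02, -1.05055929e-04]), 'position': array([0.20107486, 0.53810831, 0.23781059]), 'tool_rot': array([-1.79899065e+02, -1.90462208e-02,  1.59500343e+02]), 'wrist_force': array([ 0.57110513, -0.27520098,  0.27907879]), 'torque': array([-0.03745696, -0.02797333, -0.00446432]), 'finger_force': 0.0, 'width': 1.0047075587144998}
0.0187
side {'fx': 436.51964216915565, 'fy': 436.51964216915565, 'cx': 322.1418420135463, 'cy': 202.10088090928056, 'extrinsics': array([[-0.94733646,  0.15022784, -0.2828166 ,  0.35113863],
       [-0.31992526, -0.48311128,  0.81501615,  0.79161131],
       [-0.01419377,  0.86257469,  0.50573061,  0.57364727],
       [ 0.        ,  0.        ,  0.        ,  1.        ]])}
top {'fx': 407.9084313102385, 'fy': 407.9084313102385, 'cx': 314.3466069670279, 'cy': 197.33027213676783, 'extrinsics': array([[-0.2135256 ,  0.95678584, -0.1974023 ,  0.4746063 ],
       [-0.97692641, -0.21008021,  0.03848496,  0.05385455],
       [-0.00464845,  0.20106505,  0.97956686,  0.83322714],
       [ 0.        ,  0.        ,  0.        ,  1.        ]])}
wrist {'fx': 283.8309889881392, 'fy': 283.8309889881392, 'cx': 320.98810658486855, 'cy': 200.35659614144453, 'mount': array([[ 5.61425789e-04,  9.56341469e-01,  2.92251055e-01,
         7.52890242e-02],
       [ 9.99999621e-01, -3.42634325e-04, -7.99826585e-04,
        -2.74788040e-04],
       [-6.64772088e-04,  2.92251393e-01, -9.56341300e-01,
        -1.46560281e-01],
       [ 0.00000000e+00,  0.00000000e+00,  0.00000000e+00,
         1.00000000e+00]])}
```

View pics/top0.png

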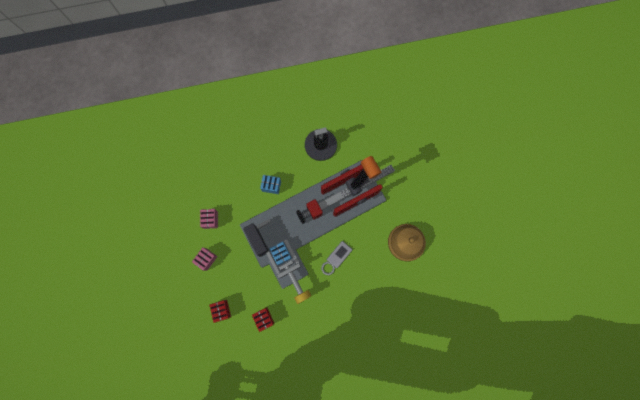

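View pics/side0.png

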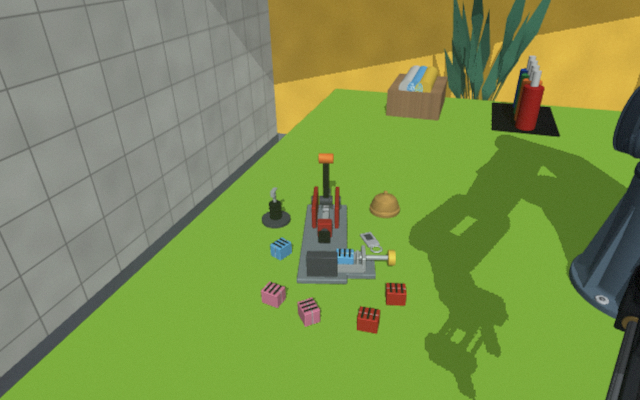

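The top view shows the clip in the channel at (282,254). Possible confusions:
- **Clip:** spare clip (271,184), pinks (208,218) and (204,259), reds (220,311) and (263,320).
- **Knob:** the yellow disc at (302,296), against the brass bell (407,241).
- **Grip:** the orange bar at (371,167).

In the side view the knob is at (391,258), the grip at (326,158) and the clip at (346,256). By the description I choose the knob on the rod and the bar on the trigger. Next I triangulate them.

```bash
cat > h.py <<'E'
import cv2,numpy as np
from rig import *
def ray(n,p,T=None):
    c=calibration(n);E=c["extrinsics"] if T is None else T@c["mount"]
    d=np.array([(p[0]-c["cx"])/c["fx"],-(p[1]-c["cy"])/c["fy"],-1.]);d=E[:3,:3]@d
    return E[:3,3],d/np.linalg.norm(d)
def plane(n,p,z,T=None):
    o,d=ray(n,p,T);return o+d*(z-o[2])/d[2]
def tri(r):
    A=np.zeros((3,3));b=np.zeros(3)
    for o,d in r:
        P=np.eye(3)-np.outer(d,d);A+=P;b+=P@o
    x=np.linalg.solve(A,b);return x,[round(1e3*np.linalg.norm((np.eye(3)-np.outer(d,d))@(x-o)),1) for o,d in r]
def blobs(im,lo,hi,box=None,amin=15):
    h=cv2.cvtColor(im,cv2.COLOR_BGR2HSV);m=cv2.inRange(h,lo,hi)
    if box:
        k=np.zeros_like(m);x0,y0,x1,y1=box;k[y0:y1,x0:x1]=255;m&=k
    n,l,s,c=cv2.connectedComponentsWithStats(m)
    return [(c[i].round(1),s[i].tolist()) for i in range(1,n) if s[i][4]>=amin],m
E
python3 - <<'E'
from h import *
t=cv2.imread("pics/top0.png");s=cv2.imread("pics/side0.png")
P={}
for nm,lo,hi,bt,bs in [("grip",(5,150,120),(16,255,255),(350,140,400,190),(310,145,345,170)),
  ("knob",(17,120,120),(30,255,255),(285,280,320,310),(380,245,405,270)),
  ("clip",(95,100,100),(115,255,255),(268,240,295,270),(333,245,358,268))]:
    a,_=blobs(t,lo,hi,bt,4);b,_=blobs(s,lo,hi,bs,4)
    print(nm,a,b)
    a=max(a,key=lambda q:q[1][4])[0];b=max(b,key=lambda q:q[1][4])[0]
    P[nm],e=tri([ray("top",a),ray("side",b)]);print(P[nm].round(4),e)
k=P["knob"];g=P["grip"]
a=np.array([-139,82.5])/1e3;b=np.array([0,-129.7])/1e3
v=(g-k)[:2];u=b-a;print("len",np.linalg.norm(v),np.linalg.norm(u))
yaw=np.arctan2(v[1],v[0])-np.arctan2(u[1],u[0]);c,q=np.cos(yaw),np.sin(yaw);R=np.array([[c,-q],[q,c]])
o=(k[:2]+g[:2])/2-R@(a+b)/2
print("yaw",np.degrees(yaw),"o",o)
# overlay of the clamp model points for check
def proj(n,p):
    c=calibration(n);w=np.linalg.inv(c["extrinsics"])@np.r_[p,1];return (int(c["cx"]-c["fx"]*w[0]/w[2]),int(c["cy"]+c["fy"]*w[1]/w[2]))
out=[]
for n,im,bx in(("top",t,(230,140,430,315)),("side",s,(270,140,430,300))):
    for p in [(-50,-160,12),(50,-160,12),(50,130,12),(-50,130,12),(0,100,60),(-145,82.5,32),(0,-129.7,152),(-46,82.5,30)]:
        w=np.r_[o+R@(np.array(p[:2])/1e3),p[2]/1e3];cv2.circle(im,proj(n,w),1,(255,0,255),-1)
    x0,y0,x1,y1=bx;out.append(cv2.resize(im[y0:y1,x0:x1],(400,380 if 1 else 0),interpolation=cv2.INTER_CUBIC))
cv2.imwrite("pics/ov.png",np.hstack(out))
E
```

```text
grip [(array([369.6, 166.7]), [361, 157, 18, 21, 220])] [(array([325.5, 158. ]), [319, 154, 14, 9, 126])]
[ 0.6434 -0.0776  0.1536] [np.float64(0.5), np.float64(0.5)]
knob [(array([300.7, 297.5]), [295, 292, 13, 12, 87])] [(array([391.3, 257. ]), [388, 250, 8, 15, 109])]
[0.4507 0.0893 0.0357] [np.float64(0.3), np.float64(0.3)]
clip [(array([281.3, 246.3]), [277, 242, 10, 10, 42]), (array([272.7, 247.8]), [270, 246, 7, 5, 16]), (array([276.7, 257.2]), [271, 250, 12, 15, 78]), (array([284.6, 252.9]), [282, 251, 7, 5, 21]), (array([286.9, 257.6]), [284, 255, 7, 6, 24])] [(array([337.1, 250.4]), [336, 249, 3, 4, 11]), (array([344.5, 258.1]), [337, 249, 17, 15, 167]), (array([346.9, 250.3]), [346, 249, 3, 4, 9]), (array([351.8, 250.8]), [351, 250, 3, 3, 6])]
[0.5371 0.1195 0.0348] [np.float64(1.8), np.float64(1.8)]
len 0.25488980182457255 0.25367270251250923
yaw 15.85521929726426 o [0.60746045 0.04751868]
```

View pics/ov.png

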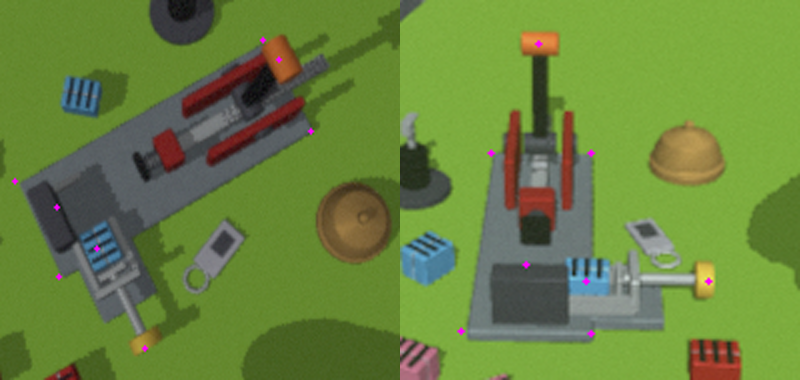

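The overlay matches in both views: the plate corners, knob face and grip all lie on the model points. That confirms the chosen clip, knob and grip. The clamp is at about (0.6075, 0.0475), yaw 15.9°. I turn to yaw 195.9, shut the fingers, and move to a point in front of the knob.

Call:
drive_tool(motion="0 0 0 0 0 -0.243 -1;0 0 0 0 0 -0.243 -1;0 0 0 0 0 -0.243 -1;0 0 0 0 0 -0.243 -1;0 0 0 0 0 -0.243 -1;-0.057 -0.3475 0 0 0 0 -1;-0.057 -0.3475 0 0 0 0 -1;-0.057 -0.3475 0 0 0 0 -1", squeeze=20)

```text
clock: 0.95
position: [0.2555, 0.4226, 0.2382]
tool_rot: [-180.0, -0.0, -164.0]
wrist_force: [1.2, 0.0, 0.4]
width: 0.298
finger_force: 0.0
```

Call:
drive_tool(motion="-0.057 -0.3475 0 0 0 0 -1;-0.057 -0.3475 0 0 0 0 -1;-0.057 -0.3475 0 0 0 0 -1;-0.057 -0.3475 0 0 0 0 -1;-0.057 -0.3475 0 0 0 0 -1;-0.057 -0.3475 0 0 0 0 -1;-0.057 -0.3475 0 0 0 0 -1;-0.057 -0.3475 0 0 0 0 -1")

```text
clock: 1.75
position: [0.4001, 0.1166, 0.2388]
tool_rot: [-180.0, 0.0, -164.1]
wrist_force: [0.0, 0.6, 0.1]
width: 0.007
finger_force: 0.0
```

Call:
drive_tool(motion="-0.057 -0.3475 0 0 0 0 -1;0 0 0 0 0 0 -1;0 0 0 0 0 0 -1")

```text
clock: 2.05
position: [0.4177, 0.0794, 0.2384]
tool_rot: [180.0, -0.0, -164.2]
wrist_force: [0.5, -0.2, 0.6]
width: 0.01
finger_force: 0.0
```

```bash
cat >> h.py <<'E'
from scipy.spatial.transform import Rotation as Ro
def wpose():
    s=get_state();T=np.eye(4);T[:3,:3]=Ro.from_euler("xyz",s["tool_rot"],degrees=True).as_matrix();T[:3,3]=s["position"];return T
YAW=np.radians(15.86);O=np.array([.6075,.0475]);RC=np.array([[np.cos(YAW),-np.sin(YAW)],[np.sin(YAW),np.cos(YAW)]])
def toc(p): return np.r_[RC.T@(np.asarray(p)[:2]-O),p[2]]*1e3
E
python3 - <<'E'
from h import *
T=wpose();im=get_image("wrist");cv2.imwrite("pics/w1.png",im)
b,_=blobs(im,(17,120,120),(30,255,255),None,60);print(b)
for c,s in b: print(plane("wrist",c,.032,T),toc(plane("wrist",c,.032,T)))
b,_=blobs(im,(5,150,120),(16,255,255),None,60)
for c,s in b: print("or",c,s,toc(plane("wrist",c,.152,T)))
E
```

```text
[(array([153.9, 199.4]), [117, 168, 60, 52, 1288]), (array([131.5, 190. ]), [117, 181, 31, 19, 393]), (array([318.2, 204.7]), [307, 198, 23, 14, 247]), (array([293.7, 311.1]), [292, 293, 4, 36, 116])]
[ 0.50661784 -0.12083862  0.032     ] [-143.04668612 -134.36050282   32.        ]
[ 0.50172242 -0.14987576  0.032     ] [-155.69124369 -160.95440814   32.        ]
[0.45549881 0.08635274 0.032     ] [-135.59687903   78.91376941   32.        ]
[0.62418835 0.09607434 0.032     ] [29.32783918 42.16450965 32.        ]
or [116.4 357.1] [107, 350, 19, 15, 96] [  -9.33991527 -128.66362858  152.        ]
```

View pics/w1.png

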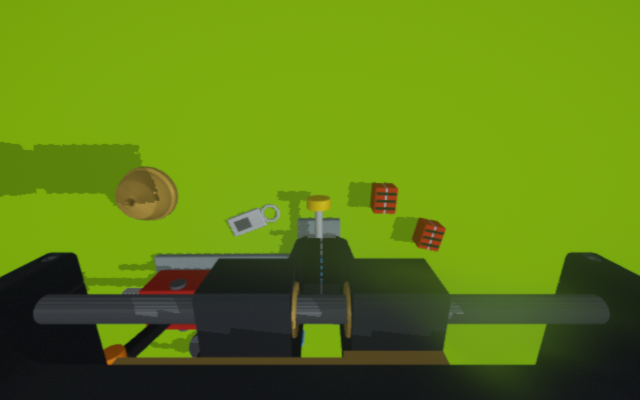

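The wrist view shows the knob at (318,204), about where the model puts it, with the tag and red clips well clear. I descend and then push gently.

Call:
drive_tool(motion="0 -0.015 0.35 0 0 0 -1;0 0 0.35 0 0 0 -1;0 0 0.35 0 0 0 -1;0 0 0.35 0 0 0 -1;0 0 0.35 0 0 0 -1;0 0 0 0 0 0 -1")

```text
clock: 2.7
position: [0.4122, 0.0802, 0.0237]
tool_rot: [179.7, -0.7, -163.9]
wrist_force: [-1.3, -0.9, 0.2]
width: 0.006
finger_force: 0.0
```

Call:
drive_tool(motion="-0.05 0 0 0 0 0 -1;-0.05 0 0 0 0 0 -1;-0.05 0 0 0 0 0 -1;-0.04 0 0 0 0 0 -1;0 0 0 0 0 0 -1")

```text
clock: 3.2
position: [0.4417, 0.0846, 0.03]
tool_rot: [-179.9, 0.1, -164.0]
wrist_force: [-1.4, -1.7, 2.1]
width: 0.005
finger_force: 0.8
```

Call:
drive_tool(motion="-0.06 0 0 0 0 0 -1;-0.06 0 0 0 0 0 -1;-0.06 0 0 0 0 0 -1;-0.05 0 0 0 0 0 -1;0 0 0 0 0 0 -1")

```text
clock: 3.7
position: [0.4672, 0.0923, 0.0285]
tool_rot: [180.0, -0.0, -164.0]
wrist_force: [-4.1, -1.2, 3.4]
width: 0.006
finger_force: 2.1
```

Call:
drive_tool(motion="-0.04 0 0 0 0 0 -1;-0.04 0 0 0 0 0 -1;-0.03 0 0 0 0 0 -1;0 0 0 0 0 0 -1;0 0 0 0 0 0 -1")

```text
clock: 4.2
position: [0.478, 0.0956, 0.0281]
tool_rot: [180.0, -0.2, -164.0]
wrist_force: [-6.8, -1.8, 4.9]
width: 0.007
finger_force: 3.9
```

Call:
drive_tool(motion="-0.02 0 0 0 0 0 -1;-0.02 0 0 0 0 0 -1;0 0 0 0 0 0 -1;0 0 0 0 0 0 -1")

```text
clock: 4.6
position: [0.4783, 0.096, 0.0275]
tool_rot: [179.9, -0.8, -164.0]
wrist_force: [-21.9, -9.7, 19.3]
width: 0.002
finger_force: 12.3
```

The force jumped with no further travel, so the knob is at its hard stop. I back off, then look from the side.

Call:
drive_tool(motion="0.03 0 0 0 0 0 -1;0.06 0 0 0 0 0 -1;0.1 0 0 0 0 0 -1;0.15 0 0 0 0 0 -1;0.2 0 0 0 0 0 -1;0.2 0 0 0 0 0 -1;0 0 0 0 0 0 -1")

```text
clock: 5.3
position: [0.3967, 0.0725, 0.0285]
tool_rot: [180.0, -0.0, -164.1]
wrist_force: [-0.0, -0.0, 1.0]
width: 0.007
finger_force: 0.0
```

Run:
```python
from h import *
t=get_image("top");s=get_image("side")
b,_=blobs(s,(95,100,100),(115,255,255),(300,225,375,275),4);print(b)
a,_=blobs(s,(17,120,120),(30,255,255),(340,240,410,275),20);print(a)
cv2.imwrite("pics/c2.png",np.hstack([cv2.resize(t[140:315,230:430],(400,380),interpolation=2),cv2.resize(s[140:300,270:430],(400,380),interpolation=2)]))
p=wpose()[:3,3];print(p,toc(p))
```

```text
[(array([317. , 249.5]), [316, 249, 3, 2, 6]), (array([321.5, 249.5]), [320, 249, 4, 2, 8]), (array([326.6, 249.7]), [325, 249, 4, 3, 9]), (array([331.3, 249.9]), [330, 249, 4, 3, 9])]
[(array([391.3, 257.1]), [388, 250, 8, 16, 112])]
[0.40024598 0.07249051 0.0294622 ] [-192.53474676   80.67916007   29.46219534]
```

View pics/c2.png

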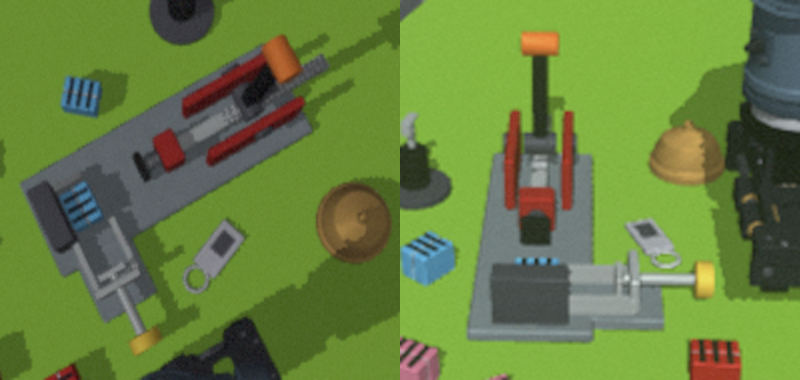

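The top crop shows the clip in front of the anvil at (82,205). The knob is back at (145,345) in the top crop and unmoved from its start pixel in the side view. Next I go behind the trigger grip.

Call:
drive_tool(motion="0 0 -0.385 0 0 0 -1;0 0 -0.385 0 0 0 -1;0 0 -0.385 0 0 0 -1;0 0 -0.385 0 0 0 -1;0 0 -0.385 0 0 0 -1;0 0 0 0 0 0 -1")

```text
clock: 6.0
position: [0.404, 0.0725, 0.2676]
tool_rot: [-179.7, 0.8, -164.0]
wrist_force: [0.8, 0.6, 0.6]
width: 0.001
finger_force: 0.0
```

Call:
drive_tool(motion="-0.229 -0.308 0 0 0 0 -1;-0.229 -0.308 0 0 0 0 -1;-0.229 -0.308 0 0 0 0 -1;-0.229 -0.308 0 0 0 0 -1;-0.229 -0.308 0 0 0 0 -1;-0.229 -0.308 0 0 0 0 -1;-0.229 -0.308 0 0 0 0 -1;0 0 0 0 0 0 -1")

```text
clock: 6.8
position: [0.6582, -0.1271, 0.2561]
tool_rot: [-180.0, -0.0, -164.2]
wrist_force: [-0.0, 0.9, 0.2]
width: 0.002
finger_force: 0.0
```

Run:
```python
from h import *
T=wpose();im=get_image("wrist");cv2.imwrite("pics/w3.png",im);print(get_state()["position"],toc(T[:3,3]),get_state()["tool_rot"])
b,_=blobs(im,(5,150,120),(16,255,255),None,60)
for c,s in b: print("or",c,s,toc(plane("wrist",c,.153,T)))
t=get_image("top");s=get_image("side")
for nm,i in(("top",t),("side",s)):
    h=cv2.cvtColor(i,cv2.COLOR_BGR2HSV);m=cv2.inRange(h,(0,150,60),(4,255,255))|cv2.inRange(h,(174,150,60),(180,255,255))
    n,l,st,c=cv2.connectedComponentsWithStats(m)
    print(nm,[(c[k].round(1).tolist(),st[k].tolist(),toc(plane(nm,c[k],.062)).round(0).tolist()) for k in range(1,n) if st[k][4]>20])
```

```text
[ 0.65647766 -0.12504187  0.25676646] [   1.06228093 -181.77700431  256.13428378] [ 1.79930289e+02 -8.49345633e-02 -1.64165976e+02]
or [604.2  55.5] [598, 39, 20, 33, 67] [-118.47210192   43.64748847  153.        ]
or [379.8 156. ] [345, 153, 85, 8, 492] [ -38.78863625 -130.29945098  153.        ]
or [378.6 196.5] [344, 180, 82, 38, 960] [  -1.7566137  -129.19601149  153.        ]
top [([341.1, 178.9], [322, 165, 41, 29, 340], [23.0, -92.0, 62.0]), ([356.5, 199.9], [334, 185, 48, 31, 313], [-28.0, -98.0, 62.0]), ([314.1, 208.7], [307, 200, 15, 18, 177], [-4.0, -18.0, 62.0]), ([223.7, 309.3], [218, 301, 12, 18, 123], [-91.0, 216.0, 62.0]), ([213.5, 309.5], [211, 308, 6, 5, 22], [-82.0, 232.0, 62.0]), ([266.5, 317.1], [260, 309, 13, 18, 103], [-140.0, 153.0, 62.0]), ([214.8, 314.8], [212, 313, 6, 5, 22], [-92.0, 234.0, 62.0]), ([256.9, 319.0], [254, 317, 7, 5, 24], [-135.0, 170.0, 62.0]), ([259.1, 324.1], [257, 322, 6, 5, 21], [-145.0, 170.0, 62.0])]
side [([529.5, 107.4], [517, 84, 27, 47, 839], [-707.0, -778.0, 62.0]), ([324.2, 223.6], [318, 219, 14, 12, 102], [-2.0, 5.0, 62.0]), ([396.1, 293.2], [387, 291, 19, 5, 36], [-134.0, 218.0, 62.0]), ([367.0, 319.2], [358, 316, 19, 6, 40], [-83.0, 280.0, 62.0])]
```

View pics/w3.png

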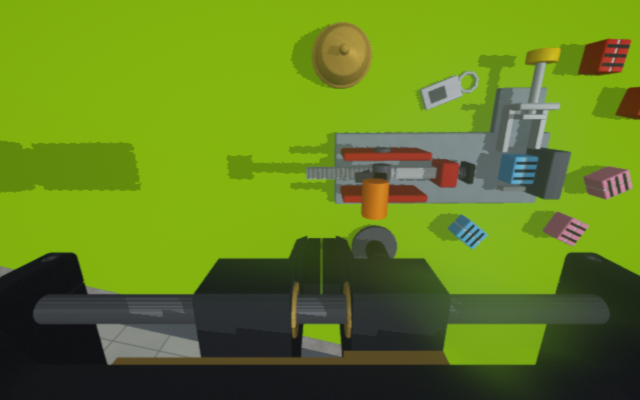

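The wrist view shows the grip bar (379,190), nose face (474,172), clip (518,168) and anvil (552,175), so I can monitor the jaw from here. I descend behind the grip.

Call:
drive_tool(motion="0 0 0.32 0 0 0 -1;0 0 0.32 0 0 0 -1;0 0 0.32 0 0 0 -1;0 0 0 0 0 0 -1;0 0.12 0 0 0 0 -1;0 0 0 0 0 0 -1;0 0 0 0 0 0 -1")

```text
clock: 7.65
position: [0.6523, -0.1089, 0.1479]
tool_rot: [-179.8, 0.2, -164.0]
wrist_force: [-0.1, 0.2, -0.3]
width: 0.004
finger_force: 0.0
```

Call:
drive_tool(motion="0 0.04 0 0 0 0 -1;0 0.04 0 0 0 0 -1;0 0 0 0 0 0 -1")

```text
clock: 7.95
position: [0.6486, -0.1, 0.1455]
tool_rot: [-179.9, 0.1, -164.0]
wrist_force: [0.4, -1.5, 0.6]
width: 0.003
finger_force: 0.6
```

Call:
drive_tool(motion="0 0.06 0.03 0 0 0 -1;0 0.06 0 0 0 0 -1;0 0.06 0 0 0 0 -1;0 0.06 0 0 0 0 -1;0 0.05 0 0 0 0 -1;0 0 0 0 0 0 -1")

```text
clock: 8.55
position: [0.6382, -0.0654, 0.1408]
tool_rot: [180.0, -0.0, -164.0]
wrist_force: [1.4, -1.4, 1.9]
width: 0.006
finger_force: 1.3
```

```bash
cat >> h.py <<'E'
def look(name):
    T=wpose();s=get_state();im=get_image("wrist");p=toc(T[:3,3])
    print("tcp",p.round(1),"F",(RC.T@s["wrist_force"][:2]).round(2),s["clock"])
    # nose/clip heights: jaw block red top z~.065 ; clip blue top z=.042
    h=cv2.cvtColor(im,cv2.COLOR_BGR2HSV)
    red=cv2.inRange(h,(0,150,60),(4,255,255))|cv2.inRange(h,(174,150,60),(180,255,255));blue=cv2.inRange(h,(95,90,90),(118,255,255))
    for nm,m,z in(("red",red,.065),("blue",blue,.042)):
        n,l,st,c=cv2.connectedComponentsWithStats(m)
        for k in range(1,n):
            if st[k][4]>25:
                q=toc(plane("wrist",c[k],z,T))
                if abs(q[0])<30 and q[1]>-60: print(nm,c[k].round(1),st[k].tolist(),q.round(1))
    cv2.imwrite(f"pics/{name}.png",im);return im
E
python3 - <<'E'
from h import *
im=look("w4")
cv2.imwrite("pics/w4c.png",cv2.resize(im[80:300,320:640],None,fx=2.4,fy=2.4,interpolation=2))
E
```

```text
tcp [  -1.3 -117.   140.8] F [ 0.93 -1.68] 8.55
red [447.9 203.9] [435, 186, 28, 36, 826] [ -6.1 -12.8  65. ]
blue [523.6 191.5] [501, 173, 59, 44, 1501] [-10.6  64.4  42. ]
blue [548.8 193. ] [541, 190, 17, 7, 108] [-9.3 87.3 42. ]
blue [546.5 203.5] [539, 201, 16, 7, 92] [ 0.7 87.5 42. ]
blue [543.7 213.5] [536, 211, 16, 6, 88] [10.3 87.2 42. ]
```

View pics/w4c.png

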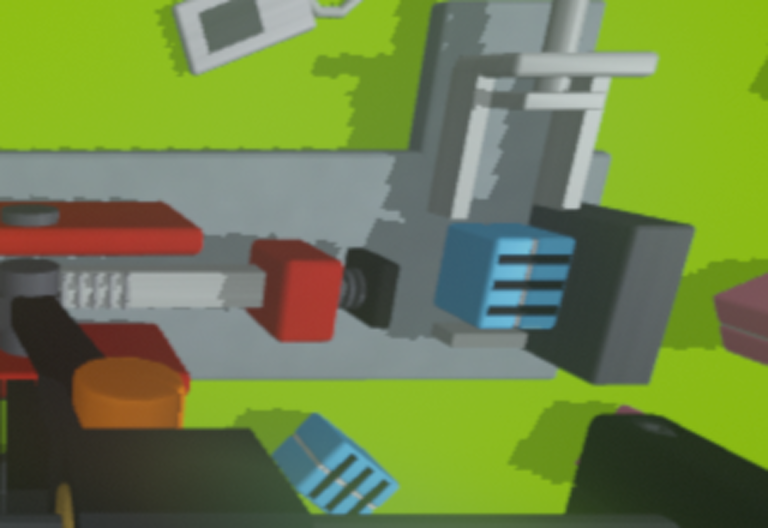

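The crop shows the red jaw block with its front at x≈340, the sprung nose plate face at ≈398 and the clip's near face at ≈435–450. The remaining gap is a few centimetres. I finish the stroke, return, and look at each end.

Call:
drive_tool(motion="0 0.04 0 0 0 0 -1;0 0.04 0 0 0 0 -1;0 0 0 0 0 0 -1;0 0 0 0 0 0 -1")

```text
clock: 9.0
position: [0.6359, -0.0581, 0.1402]
tool_rot: [-179.9, -0.0, -164.1]
wrist_force: [3.9, -6.1, -3.4]
width: 0.006
finger_force: 3.3
```

```bash
python3 -c "
from h import *
look('w5')"
```

```text
tcp [  -1.6 -109.4  140.2] F [ 2.12 -6.93] 9.0
red [443.7 204.2] [431, 187, 28, 35, 822] [-6.2 -9.  65. ]
blue [516.3 191.7] [494, 173, 58, 44, 1472] [-10.6  64.7  42. ]
blue [541.3 193. ] [533, 190, 17, 7, 107] [-9.4 87.3 42. ]
blue [538.6 204. ] [531, 201, 16, 7, 106] [ 0.9 87.3 42. ]
blue [536.5 213.5] [529, 211, 16, 6, 90] [10.  87.4 42. ]
```

Call:
drive_tool(motion="0 -0.1 0 0 0 0 -1;0 -0.1 0 0 0 0 -1;0 -0.1 0 0 0 0 -1;0 -0.1 0 0 0 0 -1;0 0 0 0 0 0 -1;0 0 0 0 0 0 -1")

```text
clock: 9.65
position: [0.6493, -0.1043, 0.141]
tool_rot: [-180.0, 0.0, -164.1]
wrist_force: [-0.4, -1.3, 1.4]
width: 0.005
finger_force: 0.9
```

```bash
python3 -c "
from h import *
look('w6')"
```

```text
tcp [  -1.3 -157.5  141. ] F [-0.77 -1.12] 9.65
red [497.8 203.1] [485, 184, 28, 37, 818] [ -6.5 -12.3  65. ]
blue [566.5 191.4] [541, 172, 65, 45, 1682] [-10.3  62.3  42. ]
blue [594.1 192.1] [586, 189, 17, 7, 107] [-9.7 87.3 42. ]
blue [591. 203.] [583, 200, 17, 7, 107] [ 0.6 87.3 42. ]
blue [587.8 213.3] [580, 211, 17, 6, 87] [10.5 87.2 42. ]
```

```bash
cat >> h.py <<'E'
def topred():
    t=get_image("top");h=cv2.cvtColor(t,cv2.COLOR_BGR2HSV);m=cv2.inRange(h,(0,150,60),(4,255,255))|cv2.inRange(h,(174,150,60),(180,255,255))
    return topm(m)
def topm(m):
    n,l,st,c=cv2.connectedComponentsWithStats(m);r=[]
    for k in range(1,n):
        q=toc(plane("top",c[k],.062))
        if st[k][4]>80 and abs(q[0])<15 and -60<q[1]<70: r.append((c[k].round(1),st[k][4],q.round(1)))
    return r
E
python3 - <<'E'
from h import *
T=np.eye(4);T[:3,:3]=Ro.from_euler("xyz",[180,0,-164.05],degrees=True).as_matrix();T[:3,3]=[.6382,-.0654,.1408]
f=lambda u,v,z:toc(plane("wrist",(320+u/2.4,80+v/2.4),z,T)).round(1)
print("nose top front",f(398,262,.046),"bottom front",f(390,327,.018))
print("clip near top",f(500,225,.042),f(484,327,.042),"near bottom",f(437,300,.012))
print("clip far top",f(575,238,.042))
print("anvil face top",f(590,380,.06),f(535,207,.06))
t=cv2.imread("pics/top0.png");h=cv2.cvtColor(t,cv2.COLOR_BGR2HSV);print(topm(cv2.inRange(h,(0,150,60),(4,255,255))|cv2.inRange(h,(174,150,60),(180,255,255))))
print(topred())
E
```

```text
nose top front [-13.5  27.7  46. ] bottom front [22.1 46.  18. ]
clip near top [-26.6  65.   42. ] [13.2 67.5 42. ] near bottom [12.  67.5 12. ]
clip far top [-21.8  93.7  42. ]
anvil face top [27.  96.8 60. ] [-36.4  62.1  60. ]
[(array([314. , 208.7]), np.int32(177), array([ -4.2, -18.2,  62. ]))]
[(array([306.2, 212.8]), np.int32(173), array([-4.1, -1.2, 62. ]))]
```

The top camera shows the jaw moved 17 mm in stroke 1, so travel is about 20 mm and the target is about 66. Two more full strokes, measuring in between.

Call:
drive_tool(motion="0 -0.04 0 0 0 0 -1;0 0.09 0 0 0 0 -1;0 0.09 0 0 0 0 -1;0 0.09 0 0 0 0 -1;0 0.09 0 0 0 0 -1;0 0.07 0 0 0 0 -1;0 0 0 0 0 0 -1;0 0 0 0 0 0 -1")

```text
clock: 10.55
position: [0.6364, -0.0581, 0.1409]
tool_rot: [-180.0, 0.0, -164.0]
wrist_force: [2.7, -4.7, 0.6]
width: 0.004
finger_force: 2.5
```

```bash
python3 -c "
from h import *
look('w7');print(topred())"
```

```text
tcp [  -1.  -109.4  140.9] F [ 1.27 -5.29] 10.55
red [464.8 203.2] [452, 186, 28, 35, 813] [-6.3  8.5 65. ]
blue [517.9 190.6] [498, 172, 54, 45, 1350] [-11.   66.4  42. ]
blue [540.8 192.1] [533, 189, 17, 8, 107] [-9.7 87.2 42. ]
blue [538.4 203. ] [531, 200, 16, 7, 107] [ 0.5 87.4 42. ]
blue [535.8 213.4] [529, 211, 15, 6, 87] [10.6 87.2 42. ]
[(array([297.7, 217.4]), np.int32(169), array([-4.2, 17.4, 62. ]))]
```

Call:
drive_tool(motion="0 -0.09 0 0 0 0 -1;0 -0.09 0 0 0 0 -1;0 -0.09 0 0 0 0 -1;0 -0.09 0 0 0 0 -1;0 -0.08 0 0 0 0 -1;0 0 0 0 0 0 -1;0 0 0 0 0 0 -1")

```text
clock: 11.35
position: [0.6506, -0.1096, 0.1407]
tool_rot: [180.0, -0.0, -164.1]
wrist_force: [-0.8, 0.5, -0.0]
width: 0.007
finger_force: 0.0
```

```bash
python3 -c "
from h import *
look('w8');print(topred())"
```

```text
tcp [  -1.4 -162.9  140.7] F [-0.61  0.7 ] 11.35
red [525.4 203.3] [512, 185, 29, 37, 838] [-6.6  4.9 65. ]
blue [575.5 190.4] [551, 173, 61, 44, 1408] [-11.5  64.7  42. ]
blue [599.9 193. ] [592, 190, 17, 7, 110] [-9.1 87.2 42. ]
blue [596.8 203.1] [589, 200, 17, 7, 104] [ 0.4 87.2 42. ]
blue [593.6 213.5] [586, 211, 16, 6, 89] [10.4 87.1 42. ]
[(array([298. , 217.2]), np.int32(171), array([-4.3, 16.7, 62. ]))]
```

Travel is about 38 mm. The third full stroke should bring the nose just to the clip, at about 55 mm.

Call:
drive_tool(motion="0 0.09 0 0 0 0 -1;0 0.09 0 0 0 0 -1;0 0.09 0 0 0 0 -1;0 0.09 0 0 0 0 -1;0 0.05 0 0 0 0 -1;0 0 0 0 0 0 -1;0 0 0 0 0 0 -1")

```text
clock: 12.15
position: [0.637, -0.0615, 0.1407]
tool_rot: [180.0, -0.0, -164.0]
wrist_force: [0.9, -2.1, 1.3]
width: 0.003
finger_force: 1.1
```

Run:
```python
from h import *
im=look('w9');print(topred())
cv2.imwrite("pics/w9c.png",cv2.resize(im[140:260,420:620],None,fx=4,fy=4,interpolation=2))
```

```text
tcp [  -1.4 -112.9  140.7] F [ 0.26 -2.27] 12.15
red [487.7 203.8] [475, 187, 28, 35, 816] [-6.3 24.  65. ]
blue [528.9 181.6] [504, 173, 54, 24, 712] [-19.8  71.1  42. ]
blue [547.1 193. ] [539, 190, 17, 7, 110] [-9.3 89.7 42. ]
blue [527.7 203.5] [521, 200, 14, 8, 103] [ 0.6 74.5 42. ]
blue [544.6 203.9] [537, 201, 16, 7, 104] [ 1.  89.9 42. ]
blue [525.5 213.5] [519, 211, 14, 6, 78] [10.2 74.5 42. ]
blue [542.1 213.5] [534, 211, 17, 6, 89] [10.2 89.7 42. ]
[(array([290.2, 221.3]), np.int32(170), array([-4.3, 33.5, 62. ]))]
```

View pics/w9c.png

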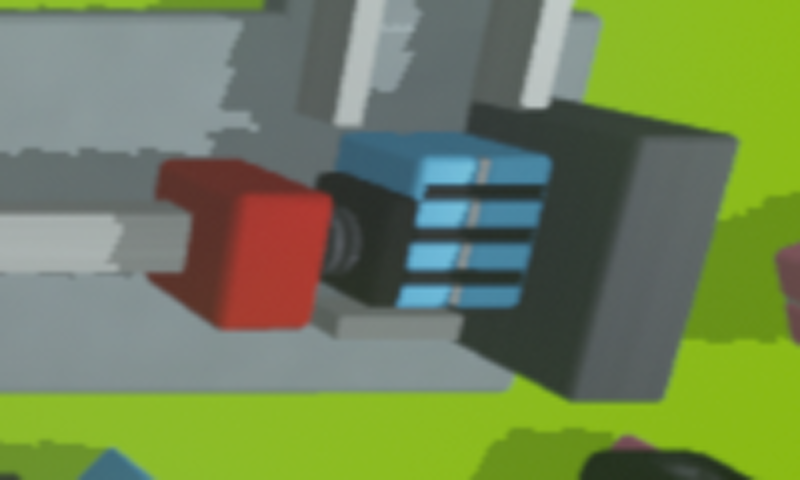

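The crop shows the nose plate touching the clip (400,250), and the clip has moved about 2.5 mm towards the anvil with the nose still free. I return and take the last stroke in stages.

Call:
drive_tool(motion="0 -0.09 0 0 0 0 -1;0 -0.09 0 0 0 0 -1;0 -0.09 0 0 0 0 -1;0 -0.09 0 0 0 0 -1;0 -0.06 0 0 0 0 -1;0 0 0 0 0 0 -1;0 0 0 0 0 0 -1")

```text
clock: 12.95
position: [0.651, -0.1106, 0.1407]
tool_rot: [180.0, -0.0, -164.1]
wrist_force: [0.2, 0.3, 0.4]
width: 0.009
finger_force: 0.0
```

Call:
drive_tool(motion="0 0.06 0 0 0 0 -1;0 0.06 0 0 0 0 -1;0 0.06 0 0 0 0 -1;0 0.04 0 0 0 0 -1;0 0 0 0 0 0 -1;0 0 0 0 0 0 -1")

```text
clock: 13.55
position: [0.6447, -0.0851, 0.1424]
tool_rot: [-179.9, 0.1, -164.0]
wrist_force: [1.2, -4.5, 4.2]
width: 0.006
finger_force: 2.5
```

```bash
python3 -c "
from h import *
look('w10');print(topred())"
```

```text
tcp [  -0.5 -137.7  142.4] F [-0.09 -4.64] 13.55
red [522.8 202.2] [509, 185, 30, 36, 826] [-6.3 28.5 65. ]
blue [555.7 180.2] [529, 172, 57, 24, 733] [-19.6  70.5  42. ]
blue [574.6 191.1] [567, 188, 16, 7, 105] [-9.7 89.8 42. ]
blue [555. 202.] [549, 199, 13, 7, 87] [ 0.6 74.8 42. ]
blue [571.6 202. ] [564, 199, 16, 7, 107] [ 0.6 89.9 42. ]
blue [552.5 211.6] [546, 209, 14, 6, 74] [ 9.8 74.8 42. ]
blue [568.8 212. ] [561, 210, 16, 5, 75] [10.2 89.8 42. ]
[(array([287.5, 222.8]), np.int32(171), array([-4.4, 39.3, 62. ]))]
```

The clip is now against the anvil (stripe at 89.8, unchanged) while the jaw advanced about 6 mm, so the nose is compressing. I compare crops of free, contact and now.

Run:
```python
from h import *
o=[]
for n,x in(("w7",440),("w9",464),("w10",498)):
    im=cv2.imread(f"pics/{n}.png");o.append(cv2.convertScaleAbs(cv2.resize(im[175:223,x:x+100],(800,196*2),interpolation=2)[100:292],alpha=1.6,beta=25))
cv2.imwrite("pics/cmp.png",np.vstack(o))
```

```text
(no output)
```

View pics/cmp.png

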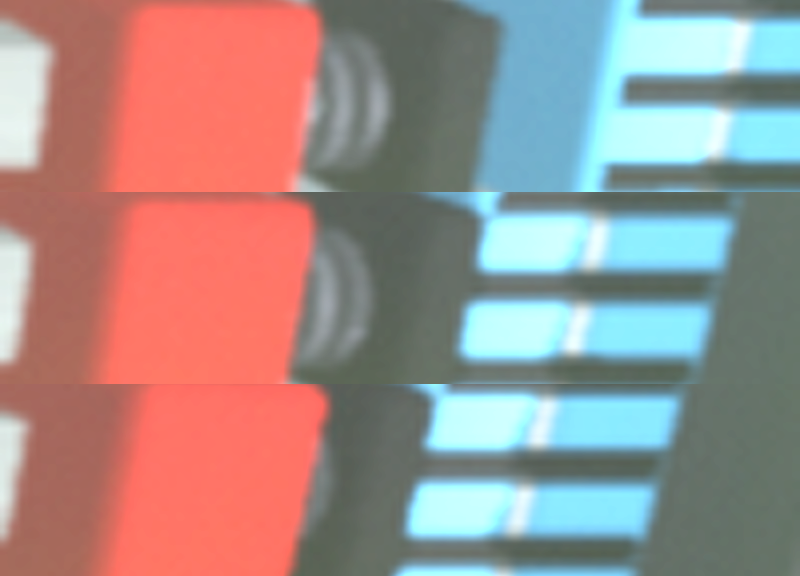

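Run:
```python
from h import *
# same-image edges: red front top (z .065), nose front top (z .046), clip stripe far edge
for n,x0,tcp,ur,un in(("w7",440,(-1,-109.4,140.9),310,490),("w9",464,(-1.4,-112.9,140.7),302,470),("w10",498,(-.5,-137.7,142.4),310,415)):
    T=np.eye(4);T[:3,:3]=Ro.from_euler("xyz",[180,0,-164.05],degrees=True).as_matrix()
    T[:2,3]=O+RC@(np.array(tcp[:2])/1e3);T[2,3]=tcp[2]/1e3
    v=175+200/8.17
    r=toc(plane("wrist",(x0+ur/8,v),.065,T))[1];k=toc(plane("wrist",(x0+un/8,v),.046,T))[1]
    print(n,round(r,1),round(k,1),"gap",round(k-r,1))
```

```text
w7 19.6 50.6 gap 31.1
w9 34.8 66.1 gap 31.3
w10 40.0 66.8 gap 26.9
```

The gap between jaw block and nose has shrunk by about 4.5–6 mm, and the other cues agree. I advance about 2.5 mm more of jaw, which is 5.5 mm at the grip, and hold.

Call:
drive_tool(motion="0 0.025 0 0 0 0 -1;0 0.02 0 0 0 0 -1;0 0 0 0 0 0 -1;0 0 0 0 0 0 -1;0 0 0 0 0 0 -1")

```text
clock: 14.15
position: [0.6432, -0.0807, 0.142]
tool_rot: [-179.9, 0.1, -164.1]
wrist_force: [2.2, -5.1, 5.2]
width: 0.002
finger_force: 3.4
```

Run:
```python
from h import *
im=look('w11');print(topred(),topred(),topred())
x=int(487);cv2.imwrite("pics/cmp2.png",cv2.convertScaleAbs(cv2.resize(im[175:223,x:x+100],(800,392),interpolation=2),alpha=1.6,beta=25))
```

```text
tcp [  -0.7 -133.   142. ] F [ 0.69 -5.51] 14.15
red [519.9 202.2] [506, 184, 30, 37, 831] [-6.4 30.5 65. ]
blue [551.  180.3] [525, 172, 56, 24, 728] [-19.7  70.7  42. ]
blue [569.5 192. ] [562, 189, 16, 7, 106] [-9.  89.8 42. ]
blue [549.9 202.4] [544, 199, 13, 8, 96] [ 0.8 74.6 42. ]
blue [566.6 202.1] [559, 199, 16, 7, 104] [ 0.5 89.7 42. ]
blue [547.4 212.5] [541, 210, 14, 6, 75] [10.5 74.7 42. ]
blue [563.7 212.4] [557, 210, 15, 6, 86] [10.4 89.6 42. ]
[(array([286.7, 223.3]), np.int32(170), array([-4.5, 41.1, 62. ]))] [(array([286.7, 223.3]), np.int32(168), array([-4.5, 41.1, 62. ]))] [(array([286.8, 223.4]), np.int32(171), array([-4.7, 41.1, 62. ]))]
```

View pics/cmp2.png

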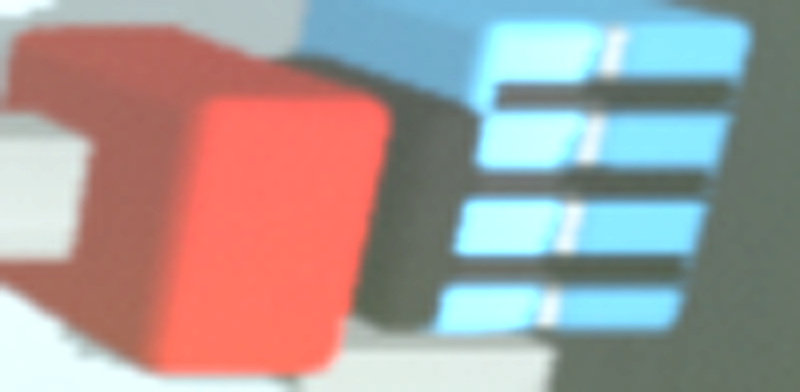

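Compression cues now read about 6.2–8 mm, and the crop shows the nose gap shrunk with the clip (590,180) still square against the anvil. One small nudge, then a hold to check it is steady.

Call:
drive_tool(motion="0 0.013 0 0 0 0 -1;0 0 0 0 0 0 -1;0 0 0 0 0 0 -1;0 0 0 0 0 0 -1;0 0 0 0 0 0 -1;0 0 0 0 0 0 -1;0 0 0 0 0 0 -1;0 0 0 0 0 0 -1")

```text
clock: 15.15
position: [0.6428, -0.0794, 0.1421]
tool_rot: [-179.9, 0.1, -164.1]
wrist_force: [2.2, -6.1, 7.4]
width: 0.007
finger_force: 3.7
```

```bash
python3 -c "
from h import *
look('w12');print(topred(),topred())"
```

```text
tcp [  -0.7 -131.7  142.1] F [ 0.47 -6.43] 15.15
red [518.9 202.2] [505, 185, 30, 35, 831] [-6.4 31.  65. ]
blue [549.6 180.3] [523, 172, 56, 24, 727] [-19.6  70.8  42. ]
blue [568.1 191.3] [560, 188, 17, 8, 111] [-9.6 89.7 42. ]
blue [548.5 202.4] [542, 199, 14, 8, 98] [ 0.9 74.7 42. ]
blue [565.3 202. ] [557, 199, 17, 7, 107] [ 0.5 89.8 42. ]
blue [546.  212.3] [540, 209, 13, 7, 71] [10.5 74.7 42. ]
blue [562.6 212.4] [555, 210, 16, 6, 87] [10.5 89.9 42. ]
[(array([286.5, 223.4]), np.int32(175), array([-4.5, 41.5, 62. ]))] [(array([286.5, 223.4]), np.int32(174), array([-4.4, 41.5, 62. ]))]
```

The jaw is 8.0 mm past first contact by the top camera, steady, with the clip unmoved. I hand it in.

```bash
python3 -c "
from rig import *
print(close_job())"
```

```text
the job is handed in; nothing more can be done
None
```

The job is handed in: the clip was fed in front of the anvil, the knob sprang back, and the trigger is still held with the nose pressed in about 7–8 mm of its 16 mm (camera and force estimates).

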